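# Unlock the battery collection box and hold the key turned

## Robot

A 6-joint arm with a two-finger parallel gripper is mounted at the origin on the work surface. World frame = base frame: x ahead of the robot, y to its left, z up, the work surface at z = 0. Lengths are in m, angles in rad, forces in N, time in s.
With the tool pointing down it reaches from about 0.3 to 0.775 m from the base axis. Payload 14.6 kg.
Tool frame: the origin (TCP) lies on the centre line of the jaws, within the pads' length; the fingertips stand ctrl.tcp_to_tips ahead of it and the grasp point (between the pads) lies 2 mm behind it (ctrl.tcp_to_tips is the distance from the TCP to the fingertips, in m); z points along the fingers, y is the line along which they close (so a half turn about z gives the same grasp; the last joint's range is limited). The gripper opens to 94 mm and grips with 3 to 60 N. Pads are 16 mm wide; open, the fingers measure 119 mm over their backs; the gripper's body (75 mm by 177 mm) begins 78 mm behind the grasp point.
Start: joints at [1.098, 0.3, 1.521, -0, 1.321, -0.067], TCP at [0.217, 0.505, 0.222] pointing down, gripper open.
Joint ranges: [-3.03, 3.03], [-0.79, 2.21], [0.23, 2.52], [-1.04, 4.18], [0, 3.07], [-2.55, 2.55]. Speed limits (rad/s): [2.22, 2.22, 2.57, 3.14, 3.14, 3.14].

## Interface

Orientations are given as [roll, pitch, yaw] about the fixed x, y, z axes, in that order (R = Rz(yaw) Ry(pitch) Rx(roll)).
In Python, from station import telemetry, viewer, hand_in, ctrl gives the robot as it stands.
- The arm moves only by the tool step_arm, never from a script. Its argument "plan" is a list of rows, each an object of numbers: "dx", "dy", "dz": the shift along the tool's x, y, z scaled (see below); "rx", "ry", "rz": the turn, a rotation vector about the tool's x, y, z scaled (see below); "claw": the closure, from 0 (fully open) to 1 (shut). In form: [{"dx": .., "dy": .., "dz": .., "rx": .., "ry": .., "rz": .., "claw": ..}, ...]. A call has 1 to 10 rows; each row shifts and turns the commanded pose from where the row before left it, along the tool's axes as they then stand; what a row does not reach is not made up. The controller multiplies each number of a shift by 0.1 m and each number of a turn by 90 degrees. A row lasts 1/10 s, in which the tool goes at most 50 mm and 8.59 degrees, less where a joint would pass 70% of its speed; a pose out of reach is approached as far as the arm can. A call with a number of a shift or a turn outside -1 to 1 is refused whole. A call with a gripper value outside its range is refused whole. The fingers move at their own pace and stop on an object; "grip_force" is the grip in N (left out, the last holds). Time passes only in rows, so rows that do not move let the fingers close. It gives the time, the measured TCP pose, the force, the opening and the grip force at its end, in the units of the state.
- telemetry.get_obs(): the state, without advancing time (a new reading comes with each control period).
- viewer.camera(name): name is "side" or "top"; returns a dict with "img" (384x512x3 uint8, red, green, blue), "z_map" (384x512 float32, m along the optical axis (not along the pixel's ray), 0 where there is no reading), "fx", "fy", "cx", "cy" (pixels), "R" (3x3) and "t" (3): a world point X has camera coordinates R X + t. Camera axes: x right, y down, z forward; pixel columns grow to the right and rows downward; lengths in m; the calibration is good to about 2 mm. A picture is of the moment at which its call begins.
- hand_in(): hands the job in; it is judged then, once.
Trained networks look in a picture, given as the dict that the camera call returned (one of the last four; its "shot" number tells which), for a name from the list of things; names that differ only in an ending like _2 or _b are one class to them, and where a whole thing is asked for, a point or a joint stands for the part that bears it (a point fixed in the world has none). Each returns a list of dicts, best first, with "score" (0 to 1); they miss things now and then, are a little off and sometimes report something else, mostly with a low value. They report only what shows in the picture. A call takes as long as a camera call.
- viewer.recognise(target, picture): "rect" ([left, top, right, bottom] in pixels, round what is visible of it).
The state is a dict: "time_s": time; "qpos": joint angles; "joint_vel": joint speeds; "tau": joint torques, N m; "ee_pos": TCP position; "eef_rot": TCP orientation; "force": force on the tool from outside, world axes, zero at the start; "moment": the same for the moment, N m; "grip_width": finger opening in m; "grip_force": force on a finger pad.
Only numpy, scipy, OpenCV 4.12 (cv2) and the standard library are available. Lean on these libraries where they do the work, as an engineer would, in place of code of your own. Each camera call takes 0.05 s, during which the arm holds its last target. There are 200 camera calls.

## Task

Pull the yellow weather cap off the lock on the green battery box and set it down on the table, skirt down. Then take the red key from the wooden stand, work it down past the sticky pins until it is fully home in the lock, turn it a quarter turn clockwise (seen from above) against the spring, and finish while still gripping the key and holding it turned. Leave the blue key, the paper cup, the blue canister and the tape ring where they are.

Things in the scene. Friction and masses are not known exactly. Their poses are not given: they have to be found in the camera images.
- lockbox: Green steel box fixed to the table, 200 (x) by 160 (y) by 90 mm high, lid overhanging 3 mm all round; origin at the centre of its underside, turned only about z. The lid's top is 90 mm above the table. A bolt on the lid, at x = 0 to 92 mm, at most 10 mm high, draws back as the lock is turned.
- lock (a point): Lock face centre, 12 mm above the lid (102 above the table), at x = -40 mm of the box; axes the box's, fixed. Collar radius 17 mm. Keyway straight down: 6.8 mm along x, 14 mm along y (plug at 0), 32 mm deep, mouth chamfered 2 mm. Spring pins from both sides, 10 and 18 mm down, rub: about 5 to 10 N pushes the key past; it may be wiggled a few degrees.
- plug (a joint): Angle of the lock plug (rad): 0 at rest, keyway along the box's y; grows clockwise seen from above; hard stop at 1.5. A spring turns it back (0.04 N m at 0, 0.13 N m at 1.5), so it stays turned only while the key is held. The key has about 0.15 rad of play, so turn the key 1.6 to 1.7 rad to bring the plug to its stop.
- cap: Loose yellow plastic cap, 40 g, over the lock at the start, skirt on the lid; origin at the centre of its underside, z up through its knob. Skirt 48 mm in diameter, 18 mm high, hollow below; on top a round grip knob, 24 mm in diameter, from 18.5 to 42.5 mm up. Spring balls hold it: a straight pull up of about 4 to 8 N snaps it off.
- key_red: Key with red head, 35 g, upright in the stand, blade down. Origin: centre of the shoulder's underside. Blade 26 mm down (-z), 5 mm thick (x), 12 mm wide (y), round tip. Shoulder 8.5 by 18 by 9 mm high; flat head 8 to 42 mm up, 10 mm thick (x), 32 mm wide (y): grip across x. Same either way round. Home: origin at point lock, shoulder on the lock's face, x along the box's x till turned.
- key_blue: Bystander: the same key with a blue head, in the other slot of the stand. Leave it there.
- stand: Fixed wooden key stand, 60 (x) by 160 (y) by 36 mm high; origin at the centre of its underside. Two slots 84 mm apart, at y = +42 and -42 mm, each 6.5 by 13.5 mm; either key may be in either slot, its shoulder resting on the stand's top, its x about along the stand's x.
- cup: Bystander: lidded paper cup, 84 mm in diameter, 112 mm high; origin at the centre of its underside.
- canister: Bystander: blue canister, 66 mm in diameter, 190 mm high; origin at the centre of its underside.
- tape: Bystander: grey tape ring lying flat, 100 mm in diameter, 25 mm high; origin at the centre of its underside.

How it is judged:
By the outcome, as a careful person would: the job done as asked, in the order asked, and still so for the second after the job is handed in, while the arm keeps its last pose, push and grip.
It also fails if it takes over 67 s, if anything falls off the work surface, if the arm or the gripper's body presses on something with over 40 N, if the wrist force passes 120 N, or if a joint passes its speed limit or range.

## Working session

There is one attempt and no reset: what is moved stays moved. The work goes in short steps, Python scripts to look and compute and a tool call to move; the robot and the scene stay as the last step left them, time stands still between calls to the robot, and variables do not carry over. Pictures are saved under pics/ and viewed, at most 10 in all, crops included, and the job is handed in when it is done.

Besides the shell and the picture viewer there is one more tool, called after "Call:" as name([rows], argument=value, ...), one row to a line, values as JSON. step_arm: Moves the arm, as the interface text tells. Shifts and turns lie within -1 to 1; 1 stands for 0.1 m of shift or 90 degrees of turn. Its arguments: {"type":"object","properties":{"plan":{"type":"array"},"grip_force":{"type":"number"}},"required":["plan"]}

```bash
mkdir -p pics; ls; cat > h.py <<'E'
import numpy as np,cv2
from station import telemetry, viewer, hand_in, ctrl
def cloud(p):
    z=p["z_map"].astype(float);v,u=np.mgrid[:z.shape[0],:z.shape[1]]
    c=np.stack([(u-p["cx"])/p["fx"]*z,(v-p["cy"])/p["fy"]*z,z],-1)
    w=(c-p["t"])@np.array(p["R"]); w[z==0]=np.nan
    return w
E
python3 - <<'E'
from h import *
print(ctrl.tcp_to_tips); o=telemetry.get_obs(); print(o)
ims=[]
for n in("top","side"):
    p=viewer.camera(n); ims.append(p["img"]); W=cloud(p); np.savez(f"{n}.npz",W=W,img=p["img"])
    R=np.array(p["R"]);print(n,-R.T@p["t"],R[2],p["fx"])
    for t in["lockbox","cap","key_red","key_blue","stand","cup","canister","tape"]:
        for r in viewer.recognise(t,p)[:2]:
            l,a,b,d=[int(x) for x in r["rect"]]; q=W[a:d,l:b].reshape(-1,3)
            print(t,round(r["score"],2),[l,a,b,d],np.nanmedian(q,0).round(3),np.nanpercentile(q[:,2],98).round(3))
    cv2.imwrite(f"pics/{n}0.png",p["img"][...,::-1])
E
```

```text
pics
0.017
{'time_s': 0.0, 'qpos': array([ 1.09836436e+00,  3.00443739e-01,  1.52155793e+00, -2.08774431e-07,
        1.32071062e+00, -6.65590263e-02]), 'joint_vel': array([ 0.00016298, -0.00065268, -0.00021563, -0.00063586,  0.00158053,
        0.00112901]), 'tau': array([ 2.42808646e-04, -5.31811774e+01, -3.52723396e+01,  7.07935542e-02,
        2.46351818e-02, -1.27419321e-04]), 'ee_pos': array([0.21702552, 0.50511327, 0.22191112]), 'eef_rot': array([-3.14047548e+00, -7.42653176e-05,  2.73571972e+00]), 'force': array([-0.4024961 ,  0.48613408, -0.24703603]), 'moment': array([ 0.01140374,  0.03228805, -0.0120116 ]), 'grip_force': 0.0, 'grip_width': 0.09414729311300721}
top [ 0.26365628 -0.0885766   1.21694005] [ 0.23259515  0.00969578 -0.97252531] 447.10451306226196
lockbox 0.79 [260, 130, 330, 223] [ 0.577 -0.18   0.09 ] 0.11
cap 0.7 [285, 176, 300, 193] [ 0.545 -0.17   0.11 ] 0.136
cap 0.33 [258, 133, 329, 221] [ 0.576 -0.175  0.09 ] 0.11
key_red 0.67 [152, 179, 161, 190] [0.549 0.189 0.054] 0.081
stand 0.63 [115, 175, 179, 207] [0.538 0.221 0.035] 0.078
stand 0.58 [153, 176, 160, 189] [0.553 0.189 0.044] 0.081
cup 0.77 [151, 99, 183, 141] [0.724 0.166 0.109] 0.116
canister 0.83 [355, 272, 393, 306] [ 0.292 -0.369  0.1  ] 0.192
canister 0.53 [150, 100, 183, 138] [0.726 0.166 0.11 ] 0.116
tape 0.85 [344, 145, 383, 181] [ 0.642 -0.379  0.003] 0.029
side [-0.07530863 -0.95932563  0.72520582] [ 0.47397439  0.71586032 -0.51273022] 439.3867088290582
lockbox 0.73 [251, 180, 346, 257] [ 0.581 -0.209  0.046] 0.107
cap 0.55 [275, 186, 293, 215] [ 0.546 -0.176  0.092] 0.131
key_red 0.55 [217, 158, 224, 173] [0.551 0.184 0.052] 0.076
stand 0.7 [193, 159, 236, 191] [0.535 0.205 0.011] 0.067
cup 0.63 [258, 137, 283, 172] [0.728 0.149 0.062] 0.111
canister 0.64 [230, 247, 260, 327] [ 0.283 -0.394  0.08 ] 0.188
tape 0.94 [339, 244, 379, 276] [ 0.635 -0.378  0.008] 0.025
```

```bash
python3 - <<'E'
from h import *
for n in("top","side"):
    d=np.load(n+".npz");W=d["W"];im=d["img"]
    hsv=cv2.cvtColor(im,cv2.COLOR_RGB2HSV);H,S,V=[hsv[...,i].astype(int) for i in range(3)]
    def box(name,m):
        q=W[m][:,:2]; 
        if len(q)<5: print(name,len(q));return
        c,s,a=cv2.minAreaRect((q*1000).astype(np.float32)); print(n,name,len(q),np.round(c,1),np.round(s,1),round(a,1),"med z",np.median(W[m][:,2]).round(4),"mean",q.mean(0).round(4))
    x,y,z=W[...,0],W[...,1],W[...,2]
    near=lambda X,Y,r:np.hypot(x-X,y-Y)<r
    box("lid",near(.577,-.18,.16)&(abs(z-.09)<.006)&(H>35)&(H<90)&(S>60))
    yel=near(.545,-.17,.04)&(H>18)&(H<35)&(S>100)
    box("yel",yel); box("knobtop",yel&(z>.127)); box("skirttop",yel&(abs(z-.109)<.004))
    box("stand",near(.538,.22,.11)&(abs(z-.036)<.006))
    red=near(.55,.19,.05)&((H<8)|(H>172))&(S>120)
    box("red",red); box("redtop",red&(z>.072))
    blu=near(.54,.25,.06)&(H>95)&(H<130)&(S>100)
    box("blue",blu)
    box("bluetop",blu&(z>.072))
d=np.load("top.npz");im=d["img"]
a=cv2.resize(im[80:240,100:400],None,fx=2.6,fy=2.6,interpolation=cv2.INTER_CUBIC)
cv2.imwrite("pics/crop0.png",a[...,::-1])
E
```

```text
top lid 4117 [ 583.6 -178.1] [166.  206.6] 81.0 med z 0.0903 mean [ 0.5792 -0.1778]
top yel 304 [ 543.7 -171.8] [47.  47.7] 24.0 med z 0.1093 mean [ 0.5408 -0.1711]
top knobtop 71 [ 543.5 -171.2] [21.9 21.5] 53.2 med z 0.1324 mean [ 0.5435 -0.1714]
top skirttop 182 [ 544.5 -171.7] [46.6 46.4] 53.2 med z 0.1087 mean [ 0.5419 -0.1706]
top stand 1122 [543.7 223. ] [ 62.1 161. ] 12.0 med z 0.0366 mean [0.542  0.2213]
top red 72 [551.2 180.3] [ 9.7 29.9] 8.7 med z 0.075 mean [0.5501 0.1794]
top redtop 45 [551.3 180.4] [ 9.1 30.1] 10.8 med z 0.0766 mean [0.5511 0.1804]
top blue 63 [533.7 262.9] [ 9.  29.8] 10.4 med z 0.0751 mean [0.5327 0.2615]
top bluetop 41 [533.6 263.2] [ 9.  29.3] 10.4 med z 0.0773 mean [0.5333 0.2625]
side lid 1734 [ 584.6 -180.9] [173.  208.5] 80.5 med z 0.088 mean [ 0.5664 -0.1954]
side yel 286 [ 542.7 -176.8] [47.3 46. ] 53.0 med z 0.1064 mean [ 0.5389 -0.1822]
side knobtop 41 [ 544.  -176.3] [23.2 20.1] 87.6 med z 0.1299 mean [ 0.544  -0.1763]
side skirttop 97 [ 543.4 -175.3] [44.4 45.3] 52.0 med z 0.107 mean [ 0.542  -0.1793]
side stand 358 [544.6 219.2] [ 65.6 163.4] 10.8 med z 0.0336 mean [0.5412 0.2097]
side red 80 [552.7 189.3] [58.4 14.5] 89.9 med z 0.0589 mean [0.5515 0.1756]
side redtop 18 [553.2 176.3] [12.4 30.4] 3.9 med z 0.0746 mean [0.5525 0.176 ]
side blue 62 [534.6 258.6] [10.1 31.9] 10.3 med z 0.0583 mean [0.534  0.2571]
side bluetop 12 [534.3 261. ] [ 7.3 27.1] 9.2 med z 0.0734 mean [0.5348 0.2584]
```

View pics/crop0.png

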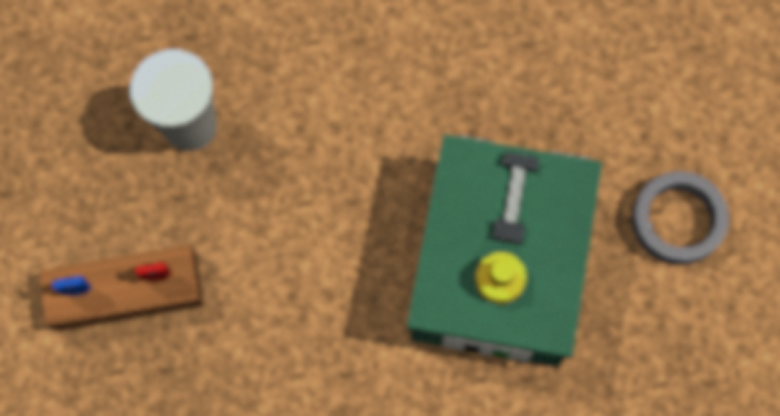

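The crop (2.6x, from offset 100,80) shows the cap on the box at about (502,275), the bolt above it, the stand at left with red at (152,270) and blue at (70,285). The cup and tape are away from the route. The box is at yaw −9° and the stand at +12°, and both sizes match the given dimensions. First I rotate to yaw 81°.

Call:
step_arm([
  {"rz": 0.0841,"claw": 0},
  {"rz": 0.0841,"claw": 0},
  {"rz": 0.0841,"claw": 0},
  {"rz": 0.0841,"claw": 0},
  {"rz": 0.0841,"claw": 0},
  {"rz": 0.0841,"claw": 0},
  {"rz": 0.0841,"claw": 0},
  {"rz": 0.0841,"claw": 0},
  {"rz": 0.0841,"claw": 0},
  {"rz": 0.0841,"claw": 0},
])

```text
$.plan[0]: bad value
```

```bash
cat >> h.py <<'E'
def to(x,y,z,yaw=None,mx=.04):
    o=telemetry.get_obs();p=o["ee_pos"];e=o["eef_rot"];a=e[2]
    d=np.array([x,y,z])-p; t=np.array([np.cos(a)*d[0]+np.sin(a)*d[1],np.sin(a)*d[0]-np.cos(a)*d[1],-d[2]])
    n=int(np.ceil(np.linalg.norm(d)/mx))
    print("at",p.round(4),"rpy",np.degrees(e).round(2),"F",o["force"].round(1),"w",round(o["grip_width"],4),"t",o["time_s"])
    print("tool shift units total",(t*10).round(3),"rows",n,"each",(t*10/n).round(4), "rz", None if yaw is None else ((np.degrees(a)-yaw)/90).round(4))
E
python3 -c "
from h import *
to(.5443,-.173,.21,81)"
```

```text
at [0.2171 0.5053 0.2225] rpy [180.     0.   156.75] F [-0.4 -0.1  1. ] w 0.094 t 0.9
tool shift units total [-5.684 -4.941  0.125] rows 19 each [-0.2992 -0.26    0.0066] rz 0.8417
```

Call:
step_arm([
  {"dx": 0,"dy": 0,"dz": 0,"rx": 0,"ry": 0,"rz": 0.084,"claw": 0},
  {"dx": 0,"dy": 0,"dz": 0,"rx": 0,"ry": 0,"rz": 0.084,"claw": 0},
  {"dx": 0,"dy": 0,"dz": 0,"rx": 0,"ry": 0,"rz": 0.084,"claw": 0},
  {"dx": 0,"dy": 0,"dz": 0,"rx": 0,"ry": 0,"rz": 0.084,"claw": 0},
  {"dx": 0,"dy": 0,"dz": 0,"rx": 0,"ry": 0,"rz": 0.084,"claw": 0},
  {"dx": 0,"dy": 0,"dz": 0,"rx": 0,"ry": 0,"rz": 0.084,"claw": 0},
  {"dx": 0,"dy": 0,"dz": 0,"rx": 0,"ry": 0,"rz": 0.084,"claw": 0},
  {"dx": 0,"dy": 0,"dz": 0,"rx": 0,"ry": 0,"rz": 0.084,"claw": 0},
  {"dx": 0,"dy": 0,"dz": 0,"rx": 0,"ry": 0,"rz": 0.084,"claw": 0},
  {"dx": 0,"dy": 0,"dz": 0,"rx": 0,"ry": 0,"rz": 0.084,"claw": 0},
], grip_force=10)

```text
time_s: 1.9
ee_pos: [0.2171, 0.5053, 0.2224]
eef_rot: [-3.142, 0.0, 1.411]
force: [0.1, 0.6, -0.3]
grip_width: 0.0941
grip_force: 0.0
```

```bash
python3 -c "
from h import *
to(.5443,-.173,.20,81)"
```

```text
at [0.2171 0.5053 0.2224] rpy [-180.      0.     80.84] F [ 0.1  0.6 -0.3] w 0.0941 t 1.9
tool shift units total [-6.176  4.31   0.224] rows 19 each [-0.3251  0.2268  0.0118] rz -0.0018
```

Call:
step_arm([
  {"dx": -0.309,"dy": 0.2155,"dz": 0,"rx": 0,"ry": 0,"rz": 0,"claw": 0},
  {"dx": -0.309,"dy": 0.2155,"dz": 0,"rx": 0,"ry": 0,"rz": 0,"claw": 0},
  {"dx": -0.309,"dy": 0.2155,"dz": 0,"rx": 0,"ry": 0,"rz": 0,"claw": 0},
  {"dx": -0.309,"dy": 0.2155,"dz": 0,"rx": 0,"ry": 0,"rz": 0,"claw": 0},
  {"dx": -0.309,"dy": 0.2155,"dz": 0,"rx": 0,"ry": 0,"rz": 0,"claw": 0},
  {"dx": -0.309,"dy": 0.2155,"dz": 0,"rx": 0,"ry": 0,"rz": 0,"claw": 0},
  {"dx": -0.309,"dy": 0.2155,"dz": 0,"rx": 0,"ry": 0,"rz": 0,"claw": 0},
  {"dx": -0.309,"dy": 0.2155,"dz": 0,"rx": 0,"ry": 0,"rz": 0,"claw": 0},
  {"dx": -0.309,"dy": 0.2155,"dz": 0,"rx": 0,"ry": 0,"rz": 0,"claw": 0},
  {"dx": -0.309,"dy": 0.2155,"dz": 0,"rx": 0,"ry": 0,"rz": 0,"claw": 0},
])

```text
time_s: 2.9
ee_pos: [0.3829, 0.1654, 0.2227]
eef_rot: [3.141, -0.0, 1.416]
force: [0.2, 0.8, -0.4]
grip_width: 0.0938
grip_force: 0.0
```

Call:
step_arm([
  {"dx": -0.309,"dy": 0.2155,"dz": 0,"rx": 0,"ry": 0,"rz": 0,"claw": 0},
  {"dx": -0.309,"dy": 0.2155,"dz": 0,"rx": 0,"ry": 0,"rz": 0,"claw": 0},
  {"dx": -0.309,"dy": 0.2155,"dz": 0,"rx": 0,"ry": 0,"rz": 0,"claw": 0},
  {"dx": -0.309,"dy": 0.2155,"dz": 0,"rx": 0,"ry": 0,"rz": 0,"claw": 0},
  {"dx": -0.309,"dy": 0.2155,"dz": 0,"rx": 0,"ry": 0,"rz": 0,"claw": 0},
  {"dx": -0.309,"dy": 0.2155,"dz": 0,"rx": 0,"ry": 0,"rz": 0,"claw": 0},
  {"dx": -0.309,"dy": 0.2155,"dz": 0,"rx": 0,"ry": 0,"rz": 0,"claw": 0},
  {"dx": -0.309,"dy": 0.2155,"dz": 0,"rx": 0,"ry": 0,"rz": 0,"claw": 0},
  {"dx": -0.309,"dy": 0.2155,"dz": 0,"rx": 0,"ry": 0,"rz": 0,"claw": 0},
  {"dx": -0.309,"dy": 0.2155,"dz": 0,"rx": 0,"ry": 0,"rz": 0,"claw": 0},
])

```text
time_s: 3.9
ee_pos: [0.5484, -0.1732, 0.2225]
eef_rot: [3.141, 0.0, 1.416]
force: [-0.2, 0.7, 0.4]
grip_width: 0.0943
grip_force: 0.0
```

```bash
python3 -c "
from h import *
to(.5443,-.173,.129,81)
p=viewer.camera('side');np.savez('s1.npz',W=cloud(p),img=p['img']);cv2.imwrite('pics/s1.png',cv2.resize(p['img'][90:270,190:400],None,fx=3,fy=3,interpolation=2)[...,::-1])"
```

```text
at [ 0.5484 -0.1732  0.2225] rpy [179.99   0.    81.14] F [-0.2  0.7  0.4] w 0.0943 t 3.9
tool shift units total [-0.005 -0.041  0.935] rows 3 each [-0.0016 -0.0135  0.3115] rz 0.0016
```

View pics/s1.png

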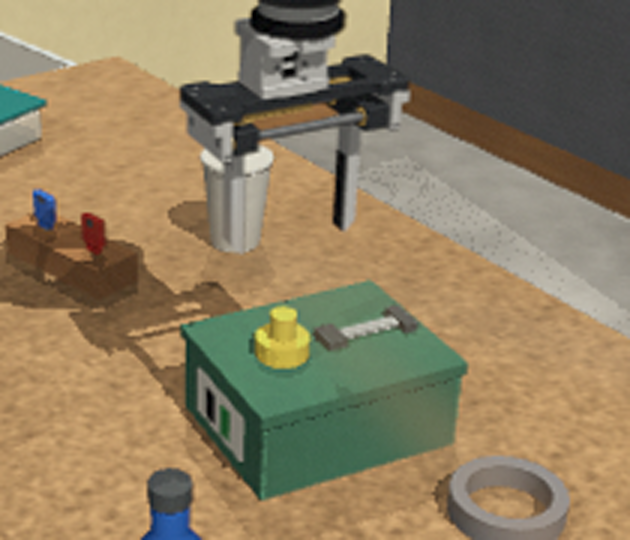

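The side view shows the open gripper above the cap (cap at about 282,340 in the crop), with the closing axis along the box's x. I descend and close.

Call:
step_arm([
  {"dx": 0,"dy": -0.041,"dz": 0.25,"rx": 0,"ry": 0,"rz": 0,"claw": 0},
  {"dx": 0,"dy": 0,"dz": 0.25,"rx": 0,"ry": 0,"rz": 0,"claw": 0},
  {"dx": 0,"dy": 0,"dz": 0.25,"rx": 0,"ry": 0,"rz": 0,"claw": 0.2},
  {"dx": 0,"dy": 0,"dz": 0.125,"rx": 0,"ry": 0,"rz": 0,"claw": 0.4},
  {"dx": 0,"dy": 0,"dz": 0.06,"rx": 0,"ry": 0,"rz": 0,"claw": 0.6},
  {"dx": 0,"dy": 0,"dz": 0,"rx": 0,"ry": 0,"rz": 0,"claw": 0.65},
  {"dx": 0,"dy": 0,"dz": 0,"rx": 0,"ry": 0,"rz": 0,"claw": 0.65},
  {"dx": 0,"dy": 0,"dz": 0,"rx": 0,"ry": 0,"rz": 0,"claw": 0.65},
])

```text
time_s: 4.75
ee_pos: [0.5443, -0.1711, 0.13]
eef_rot: [3.14, 0.0, 1.416]
force: [-0.1, -0.7, 0.6]
grip_width: 0.0494
grip_force: 0.0
```

```bash
python3 -c "
from h import *
to(.5443,-.173,.129,81)
p=viewer.camera('side');np.savez('s2.npz',W=cloud(p),img=p['img']);cv2.imwrite('pics/s2.png',cv2.resize(p['img'][120:240,230:380],None,fx=4,fy=4,interpolation=2)[...,::-1])"
```

```text
at [ 0.5443 -0.1711  0.13  ] rpy [1.799e+02 2.000e-02 8.115e+01] F [-0.1 -0.7  0.6] w 0.0494 t 4.75
tool shift units total [-0.019  0.003  0.01 ] rows 1 each [-0.0185  0.0029  0.0104] rz 0.0017
```

View pics/s2.png

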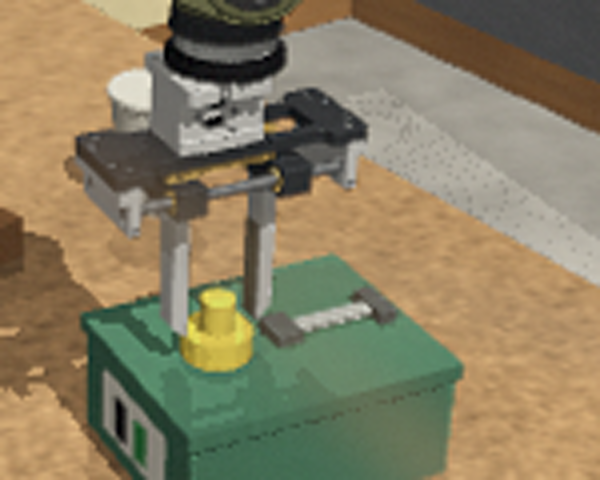

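The fingers straddle the knob (at 218,310), at about (177,300) and (260,290). I check the offset along the pad width in the same camera.

```bash
python3 - <<'E'
from h import *
d=np.load("s2.npz");W=d["W"];im=d["img"].astype(int)
p=np.array([.5443,-.1711]);a=np.radians(81.15)
hsv=cv2.cvtColor(d["img"],cv2.COLOR_RGB2HSV)
q=W[...,:2]-p; tx=q[...,0]*np.cos(a)+q[...,1]*np.sin(a); ty=q[...,0]*np.sin(a)-q[...,1]*np.cos(a)
z=W[...,2]
yel=(hsv[...,1]>120)&(hsv[...,0]>18)&(hsv[...,0]<35)
for nm,m in(("fingers",(z>.125)&(z<.19)&(np.hypot(tx,ty)<.06)&~yel),("knob",yel&(z>.113)&(np.hypot(tx,ty)<.04)),("knobtop",yel&(z>.126)&(np.hypot(tx,ty)<.04))):
    for s in(-1,1):
        k=m&(ty*s>0) if nm=="fingers" else m
        print(nm,s,k.sum(),"tx",np.nanpercentile(tx[k],[3,50,97]).round(4),"ty",np.nanpercentile(ty[k],[3,50,97]).round(4))
E
```

```text
fingers -1 163 tx [-0.013  -0.0085  0.0074] ty [-0.0374 -0.0349 -0.0248]
fingers 1 162 tx [-0.0128 -0.0088  0.0074] ty [0.0244 0.0273 0.0367]
knob -1 122 tx [-0.0231 -0.0122  0.0053] ty [-0.0287 -0.0013  0.0269]
knob 1 122 tx [-0.0231 -0.0122  0.0053] ty [-0.0287 -0.0013  0.0269]
knobtop -1 81 tx [-0.025  -0.0165  0.0061] ty [-0.0308  0.0017  0.0276]
knobtop 1 81 tx [-0.025  -0.0165  0.0061] ty [-0.0308  0.0017  0.0276]
```

Call:
step_arm([
  {"dx": -0.024,"dy": 0,"dz": 0,"rx": 0,"ry": 0,"rz": 0,"claw": 0.8},
  {"dx": 0,"dy": 0,"dz": 0,"rx": 0,"ry": 0,"rz": 0,"claw": 1},
  {"dx": 0,"dy": 0,"dz": 0,"rx": 0,"ry": 0,"rz": 0,"claw": 1},
  {"dx": 0,"dy": 0,"dz": 0,"rx": 0,"ry": 0,"rz": 0,"claw": 1},
  {"dx": 0,"dy": 0,"dz": 0,"rx": 0,"ry": 0,"rz": 0,"claw": 1},
], grip_force=5)

```text
time_s: 5.3
ee_pos: [0.5438, -0.1735, 0.1292]
eef_rot: [3.141, 0.0, 1.416]
force: [2.6, -1.6, 0.3]
grip_width: 0.0237
grip_force: 5.0
```

Call:
step_arm([
  {"dx": 0,"dy": 0.005,"dz": 0,"rx": 0,"ry": 0,"rz": 0,"claw": 1},
  {"dx": 0,"dy": 0,"dz": 0,"rx": 0,"ry": 0,"rz": 0,"claw": 1},
])

```text
time_s: 5.5
ee_pos: [0.544, -0.1735, 0.1291]
eef_rot: [-3.142, 0.0, 1.416]
force: [-0.9, -1.1, 4.0]
grip_width: 0.0236
grip_force: 5.0
```

Call:
step_arm([
  {"dx": 0,"dy": 0.005,"dz": 0,"rx": 0,"ry": 0,"rz": 0,"claw": 1},
  {"dx": 0,"dy": 0,"dz": 0,"rx": 0,"ry": 0,"rz": 0,"claw": 1},
])

```text
time_s: 5.7
ee_pos: [0.5442, -0.1735, 0.1291]
eef_rot: [-3.141, 0.0, 1.416]
force: [-2.4, -1.1, 6.0]
grip_width: 0.024
grip_force: 5.0
```

Call:
step_arm([
  {"dx": 0,"dy": -0.003,"dz": 0,"rx": 0,"ry": 0,"rz": 0,"claw": 1},
  {"dx": 0,"dy": 0,"dz": 0,"rx": 0,"ry": 0,"rz": 0,"claw": 1},
  {"dx": 0,"dy": 0,"dz": -0.03,"rx": 0,"ry": 0,"rz": 0,"claw": 1},
  {"dx": 0,"dy": 0,"dz": -0.03,"rx": 0,"ry": 0,"rz": 0,"claw": 1},
  {"dx": 0,"dy": 0,"dz": -0.05,"rx": 0,"ry": 0,"rz": 0,"claw": 1},
  {"dx": 0,"dy": 0,"dz": -0.1,"rx": 0,"ry": 0,"rz": 0,"claw": 1},
  {"dx": 0,"dy": 0,"dz": -0.2,"rx": 0,"ry": 0,"rz": 0,"claw": 1},
  {"dx": 0,"dy": 0,"dz": -0.2,"rx": 0,"ry": 0,"rz": 0,"claw": 1},
], grip_force=30)

```text
time_s: 6.5
ee_pos: [0.544, -0.1734, 0.1913]
eef_rot: [-3.141, -0.0, 1.416]
force: [-0.4, -0.3, -1.4]
grip_width: 0.0233
grip_force: 30.0
```

```bash
python3 - <<'E'
from h import *
to(.43,.03,.18,81)
for n in("side","top"):
    p=viewer.camera(n);np.savez(n+'3.npz',W=cloud(p),img=p['img'])
    if n=="side": a=cv2.resize(p['img'][120:240,230:330],None,fx=4,fy=4,interpolation=2)
    else: b=cv2.resize(p['img'][130:250,250:340],None,fx=4,fy=4,interpolation=2)
cv2.imwrite('pics/c3.png',np.hstack([a,b])[...,::-1])
E
```

```text
at [ 0.544  -0.1734  0.1913] rpy [-1.7998e+02 -1.0000e-02  8.1150e+01] F [-0.4 -0.3 -1.4] w 0.0233 t 6.5
tool shift units total [ 1.834 -1.44   0.113] rows 6 each [ 0.3057 -0.2399  0.0188] rz 0.0017
```

View pics/c3.png

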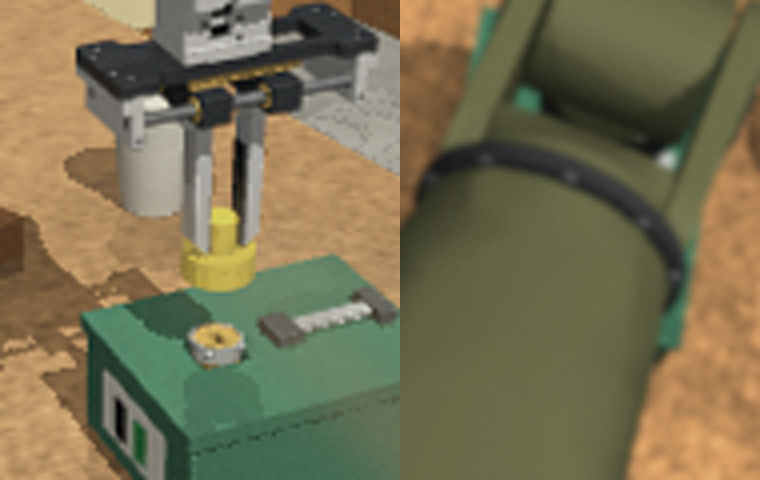

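The cap is in the gripper (crop 218,260) and the lock is exposed (218,345). I carry the cap to open table at (0.43, 0.03).

Call:
step_arm([
  {"dx": 0.3057,"dy": -0.24,"dz": 0,"rx": 0,"ry": 0,"rz": 0,"claw": 1},
  {"dx": 0.3057,"dy": -0.24,"dz": 0,"rx": 0,"ry": 0,"rz": 0,"claw": 1},
  {"dx": 0.3057,"dy": -0.24,"dz": 0,"rx": 0,"ry": 0,"rz": 0,"claw": 1},
  {"dx": 0.3057,"dy": -0.24,"dz": 0,"rx": 0,"ry": 0,"rz": 0,"claw": 1},
  {"dx": 0.3057,"dy": -0.24,"dz": 0,"rx": 0,"ry": 0,"rz": 0,"claw": 1},
  {"dx": 0.3057,"dy": -0.24,"dz": 0,"rx": 0,"ry": 0,"rz": 0,"claw": 1},
  {"dx": 0,"dy": 0,"dz": 0.4,"rx": 0,"ry": 0,"rz": 0,"claw": 1},
  {"dx": 0,"dy": 0,"dz": 0.4,"rx": 0,"ry": 0,"rz": 0,"claw": 1},
  {"dx": 0,"dy": 0,"dz": 0.4,"rx": 0,"ry": 0,"rz": 0,"claw": 1},
  {"dx": 0,"dy": 0,"dz": 0.2,"rx": 0,"ry": 0,"rz": 0,"claw": 1},
])

```text
time_s: 7.6
ee_pos: [0.4282, 0.0301, 0.0468]
eef_rot: [-3.138, 0.001, 1.417]
force: [-0.7, 0.5, 0.3]
grip_width: 0.0232
grip_force: 30.0
```

Call:
step_arm([
  {"dx": 0,"dy": 0,"dz": 0.05,"rx": 0,"ry": 0,"rz": 0,"claw": 1},
  {"dx": 0,"dy": 0,"dz": 0.03,"rx": 0,"ry": 0,"rz": 0,"claw": 1},
  {"dx": 0,"dy": 0,"dz": 0.015,"rx": 0,"ry": 0,"rz": 0,"claw": 1},
])

```text
time_s: 7.9
ee_pos: [0.4306, 0.0299, 0.0411]
eef_rot: [3.14, -0.0, 1.416]
force: [-0.8, -0.1, -0.0]
grip_width: 0.0233
grip_force: 30.0
```

Call:
step_arm([
  {"dx": 0,"dy": 0,"dz": 0.01,"rx": 0,"ry": 0,"rz": 0,"claw": 1},
  {"dx": 0,"dy": 0,"dz": 0.0,"rx": 0,"ry": 0,"rz": 0,"claw": 1},
])

```text
time_s: 8.1
ee_pos: [0.4305, 0.0299, 0.0401]
eef_rot: [3.14, -0.0, 1.416]
force: [-0.2, -0.8, -0.9]
grip_width: 0.0235
grip_force: 30.0
```

Call:
step_arm([
  {"dx": 0,"dy": 0,"dz": 0.01,"rx": 0,"ry": 0,"rz": 0,"claw": 1},
  {"dx": 0,"dy": 0,"dz": 0.0,"rx": 0,"ry": 0,"rz": 0,"claw": 1},
])

```text
time_s: 8.3
ee_pos: [0.4305, 0.0299, 0.0391]
eef_rot: [3.14, -0.0, 1.416]
force: [-1.1, -0.1, 6.4]
grip_width: 0.0232
grip_force: 30.0
```

Call:
step_arm([
  {"dx": 0,"dy": 0,"dz": 0,"rx": 0,"ry": 0,"rz": 0,"claw": 0.5},
  {"dx": 0,"dy": 0,"dz": 0,"rx": 0,"ry": 0,"rz": 0,"claw": 0.4},
  {"dx": 0,"dy": 0,"dz": 0,"rx": 0,"ry": 0,"rz": 0,"claw": 0.4},
  {"dx": 0,"dy": 0,"dz": -0.2,"rx": 0,"ry": 0,"rz": 0,"claw": 0.4},
  {"dx": 0,"dy": 0,"dz": -0.4,"rx": 0,"ry": 0,"rz": 0,"claw": 0.4},
  {"dx": 0,"dy": 0,"dz": -0.4,"rx": 0,"ry": 0,"rz": 0,"claw": 0.4},
  {"dx": 0,"dy": 0,"dz": -0.1,"rx": 0,"ry": 0,"rz": -0.078,"claw": 0.4},
  {"dx": 0,"dy": 0,"dz": 0,"rx": 0,"ry": 0,"rz": -0.077,"claw": 0.4},
  {"dx": 0,"dy": 0,"dz": 0,"rx": 0,"ry": 0,"rz": -0.077,"claw": 0.4},
])

```text
time_s: 9.2
ee_pos: [0.4302, 0.0299, 0.1489]
eef_rot: [3.141, 0.0, 1.786]
force: [0.4, -0.6, -0.2]
grip_width: 0.0568
grip_force: 0.0
```

```bash
python3 - <<'E'
from h import *
to(.5515,.179,.15,102)
p=viewer.camera("side");W=cloud(p);np.savez('s4.npz',W=W,img=p['img'])
for r in viewer.recognise("cap",p)[:2]:
    l,a,b,d=[int(x) for x in r["rect"]];q=W[a:d,l:b].reshape(-1,3);print(r["score"],l,a,b,d,np.nanmedian(q,0).round(3),np.nanpercentile(q[:,2],[5,98]).round(3))
E
```

```text
at [0.4302 0.0299 0.1489] rpy [1.7994e+02 1.0000e-02 1.0232e+02] F [ 0.4 -0.6 -0.2] w 0.0568 t 9.2
tool shift units total [ 1.198  1.503 -0.011] rows 5 each [ 0.2396  0.3006 -0.0022] rz 0.0035
0.47 203 198 221 221 [0.432 0.022 0.003] [-0.004  0.041]
```

Call:
step_arm([
  {"dx": 0.24,"dy": 0.3,"dz": 0,"rx": 0,"ry": 0,"rz": 0,"claw": 0.4},
  {"dx": 0.24,"dy": 0.3,"dz": 0,"rx": 0,"ry": 0,"rz": 0,"claw": 0.4},
  {"dx": 0.24,"dy": 0.3,"dz": 0,"rx": 0,"ry": 0,"rz": 0,"claw": 0.4},
  {"dx": 0.24,"dy": 0.3,"dz": 0,"rx": 0,"ry": 0,"rz": 0,"claw": 0.4},
  {"dx": 0.24,"dy": 0.3,"dz": 0,"rx": 0,"ry": 0,"rz": 0,"claw": 0.4},
  {"dx": 0,"dy": 0,"dz": 0,"rx": 0,"ry": 0,"rz": 0,"claw": 0.4},
])

```text
time_s: 9.9
ee_pos: [0.5531, 0.1812, 0.1475]
eef_rot: [-3.141, -0.0, 1.779]
force: [-0.2, -1.1, -0.6]
grip_width: 0.0567
grip_force: 0.0
```

```bash
python3 - <<'E'
from h import *
to(.5515,.179,.06,102)
p=viewer.camera("side");W=cloud(p);np.savez('s5.npz',W=W,img=p['img'])
cv2.imwrite('pics/s5.png',cv2.resize(p['img'][90:230,160:290],None,fx=4,fy=4,interpolation=2)[...,::-1])
E
```

```text
at [0.5531 0.1812 0.1475] rpy [-1.7998e+02 -2.0000e-02  1.0193e+02] F [-0.2 -1.1 -0.6] w 0.0567 t 9.9
tool shift units total [-0.018 -0.02   0.875] rows 3 each [-0.0061 -0.0068  0.2916] rz -0.0008
```

View pics/s5.png

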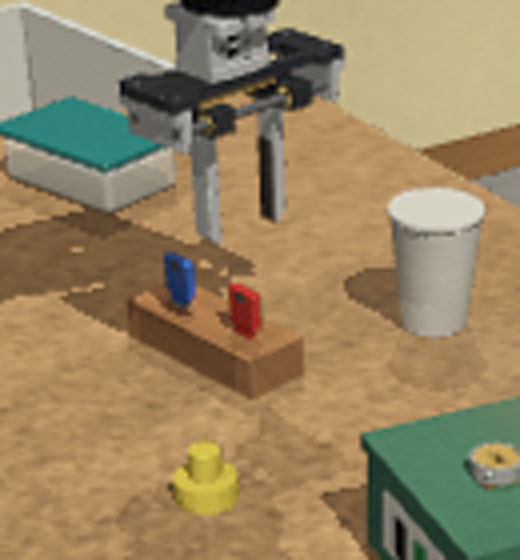

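The cap stands skirt-down on the table (205,480), and the gripper is above the red key (245,310). I descend and close lightly.

Call:
step_arm([
  {"dx": -0.018,"dy": -0.02,"dz": 0.3,"rx": 0,"ry": 0,"rz": 0,"claw": 0.4},
  {"dx": 0,"dy": 0,"dz": 0.3,"rx": 0,"ry": 0,"rz": 0,"claw": 0.4},
  {"dx": 0,"dy": 0,"dz": 0.2,"rx": 0,"ry": 0,"rz": 0,"claw": 0.4},
  {"dx": 0,"dy": 0,"dz": 0.07,"rx": 0,"ry": 0,"rz": 0,"claw": 0.6},
  {"dx": 0,"dy": 0,"dz": 0,"rx": 0,"ry": 0,"rz": 0,"claw": 0.8},
  {"dx": 0,"dy": 0,"dz": 0,"rx": 0,"ry": 0,"rz": 0,"claw": 1},
  {"dx": 0,"dy": 0,"dz": 0,"rx": 0,"ry": 0,"rz": 0,"claw": 1},
  {"dx": 0,"dy": 0,"dz": 0,"rx": 0,"ry": 0,"rz": 0,"claw": 1},
  {"dx": 0,"dy": 0,"dz": 0,"rx": 0,"ry": 0,"rz": 0,"claw": 1},
], grip_force=5)

```text
time_s: 10.85
ee_pos: [0.5506, 0.1765, 0.0621]
eef_rot: [3.14, -0.0, 1.781]
force: [7.1, 1.2, -0.4]
grip_width: 0.0121
grip_force: 5.0
```

```bash
python3 - <<'E'
from h import *
to(.5515,.179,.06,102); print(telemetry.get_obs()["moment"].round(3))
p=viewer.camera("side");W=cloud(p);np.savez('s6.npz',W=W,img=p['img'])
cv2.imwrite('pics/s6.png',cv2.resize(p['img'][120:200,190:260],None,fx=6,fy=6,interpolation=2)[...,::-1])
E
```

```text
at [0.5506 0.1765 0.0621] rpy [179.91  -0.   102.02] F [ 7.1  1.2 -0.4] w 0.0121 t 10.85
tool shift units total [0.023 0.014 0.021] rows 1 each [0.023  0.0136 0.0212] rz 0.0002
[ 0.264 -1.32  -0.061]
```

View pics/s6.png

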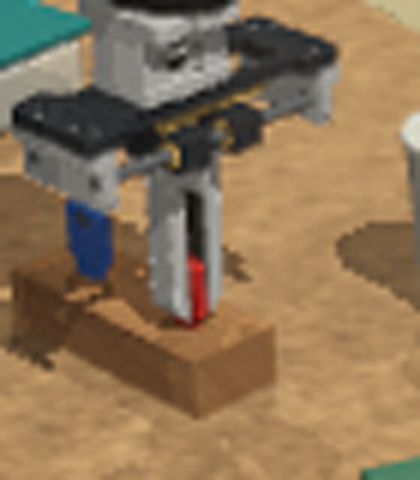

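The fingers bracket the red head, but the force shows the key lies about 1 mm toward +x. I reopen slightly, shift and regrip.

Call:
step_arm([
  {"dx": 0,"dy": 0,"dz": 0,"rx": 0,"ry": 0,"rz": 0,"claw": 0.7},
  {"dx": 0.023,"dy": 0.013,"dz": 0.02,"rx": 0,"ry": 0,"rz": 0,"claw": 0.7},
  {"dx": 0,"dy": 0,"dz": 0,"rx": 0,"ry": 0,"rz": 0,"claw": 1},
  {"dx": 0,"dy": 0,"dz": 0,"rx": 0,"ry": 0,"rz": 0,"claw": 1},
  {"dx": 0,"dy": 0,"dz": 0,"rx": 0,"ry": 0,"rz": 0,"claw": 1},
  {"dx": 0,"dy": 0,"dz": 0,"rx": 0,"ry": 0,"rz": 0,"claw": 1},
])

```text
time_s: 11.5
ee_pos: [0.5514, 0.179, 0.0595]
eef_rot: [3.14, -0.0, 1.781]
force: [4.0, 0.9, -2.8]
grip_width: 0.0109
grip_force: 5.0
```

Call:
step_arm([
  {"dx": 0,"dy": 0,"dz": 0,"rx": 0,"ry": 0,"rz": 0,"claw": 1},
  {"dx": 0,"dy": 0,"dz": 0,"rx": 0,"ry": 0,"rz": 0,"claw": 1},
])

```text
time_s: 11.7
ee_pos: [0.5513, 0.1789, 0.0595]
eef_rot: [3.141, -0.0, 1.781]
force: [5.3, 1.3, -3.3]
grip_width: 0.0112
grip_force: 5.0
```

```bash
python3 - <<'E'
from h import *
to(.5515,.179,.06,102); print(telemetry.get_obs()["moment"].round(3))
E
```

```text
at [0.5513 0.1789 0.0595] rpy [179.96  -0.   102.03] F [ 5.3  1.3 -3.3] w 0.0112 t 11.7
tool shift units total [ 0.     0.002 -0.005] rows 1 each [ 0.0002  0.0022 -0.0047] rz 0.0003
[ 0.238 -1.042  0.008]
```

Key still further +x; nudge.

Call:
step_arm([
  {"dx": 0,"dy": 0.008,"dz": 0,"rx": 0,"ry": 0,"rz": 0,"claw": 1},
  {"dx": 0,"dy": 0,"dz": 0,"rx": 0,"ry": 0,"rz": 0,"claw": 1},
  {"dx": 0,"dy": 0,"dz": 0,"rx": 0,"ry": 0,"rz": 0,"claw": 1},
])

```text
time_s: 12.0
ee_pos: [0.5519, 0.1791, 0.0595]
eef_rot: [3.141, 0.0, 1.781]
force: [4.3, 1.4, -2.0]
grip_width: 0.0106
grip_force: 5.0
```

Call:
step_arm([
  {"dx": 0,"dy": 0.005,"dz": 0,"rx": 0,"ry": 0,"rz": 0,"claw": 1},
  {"dx": 0,"dy": 0,"dz": 0,"rx": 0,"ry": 0,"rz": 0,"claw": 1},
  {"dx": 0,"dy": 0,"dz": 0,"rx": 0,"ry": 0,"rz": 0,"claw": 1},
])

```text
time_s: 12.3
ee_pos: [0.5522, 0.1791, 0.0594]
eef_rot: [-3.141, 0.0, 1.781]
force: [3.4, 0.7, -1.5]
grip_width: 0.01
grip_force: 5.0
```

```bash
python3 - <<'E'
from h import *
to(.5515,.179,.06,102); print(telemetry.get_obs()["moment"].round(3))
E
```

```text
at [0.5522 0.1791 0.0594] rpy [-179.99    0.    102.03] F [ 3.4  0.7 -1.5] w 0.01 t 12.3
tool shift units total [ 0.    -0.008 -0.006] rows 1 each [ 0.0002 -0.0075 -0.0059] rz 0.0003
[ 0.169 -0.711  0.009]
```

Call:
step_arm([
  {"dx": 0,"dy": 0.006,"dz": 0,"rx": 0,"ry": 0,"rz": 0,"claw": 1},
  {"dx": 0,"dy": 0,"dz": 0,"rx": 0,"ry": 0,"rz": 0,"claw": 1},
  {"dx": 0,"dy": 0,"dz": 0,"rx": 0,"ry": 0,"rz": 0,"claw": 1},
])

```text
time_s: 12.6
ee_pos: [0.5526, 0.1792, 0.0593]
eef_rot: [-3.141, 0.0, 1.781]
force: [0.8, 0.6, -0.3]
grip_width: 0.0099
grip_force: 5.0
```

Call:
step_arm([
  {"dx": 0,"dy": 0.004,"dz": 0,"rx": 0,"ry": 0,"rz": 0,"claw": 1},
  {"dx": 0,"dy": 0,"dz": 0,"rx": 0,"ry": 0,"rz": 0,"claw": 1},
  {"dx": 0,"dy": 0,"dz": 0,"rx": 0,"ry": 0,"rz": 0,"claw": 1},
])

```text
time_s: 12.9
ee_pos: [0.5532, 0.1794, 0.0594]
eef_rot: [-3.141, 0.0, 1.781]
force: [0.3, -0.1, -0.0]
grip_width: 0.0103
grip_force: 5.0
```

Call:
step_arm([
  {"dx": 0,"dy": 0,"dz": 0,"rx": 0,"ry": 0,"rz": 0,"claw": 1},
  {"dx": 0,"dy": 0,"dz": -0.05,"rx": 0,"ry": 0,"rz": 0,"claw": 1},
  {"dx": 0,"dy": 0,"dz": -0.15,"rx": 0,"ry": 0,"rz": 0,"claw": 1},
  {"dx": 0,"dy": 0,"dz": -0.3,"rx": 0,"ry": 0,"rz": 0,"claw": 1},
  {"dx": 0,"dy": 0,"dz": -0.3,"rx": 0,"ry": 0,"rz": 0,"claw": 1},
  {"dx": 0,"dy": 0,"dz": -0.4,"rx": 0,"ry": 0,"rz": 0,"claw": 1},
  {"dx": 0,"dy": 0,"dz": 0,"rx": 0,"ry": 0,"rz": 0.0775,"claw": 1},
  {"dx": 0,"dy": 0,"dz": 0,"rx": 0,"ry": 0,"rz": 0.0775,"claw": 1},
  {"dx": 0,"dy": 0,"dz": 0,"rx": 0,"ry": 0,"rz": 0.0775,"claw": 1},
], grip_force=40)

```text
time_s: 13.8
ee_pos: [0.5533, 0.1794, 0.1812]
eef_rot: [3.14, -0.001, 1.41]
force: [0.2, -0.6, -0.5]
grip_width: 0.0098
grip_force: 40.0
```

```bash
python3 - <<'E'
from h import *
to(.5439,-.1735,.18,81)
E
```

```text
at [0.5533 0.1794 0.1812] rpy [ 1.7992e+02 -4.0000e-02  8.0810e+01] F [ 0.2 -0.6 -0.5] w 0.0098 t 13.8
tool shift units total [-3.499  0.47   0.012] rows 9 each [-0.3887  0.0522  0.0013] rz -0.0021
```

Call:
step_arm([
  {"dx": -0.35,"dy": 0.047,"dz": 0,"rx": 0,"ry": 0,"rz": 0,"claw": 1},
  {"dx": -0.35,"dy": 0.047,"dz": 0,"rx": 0,"ry": 0,"rz": 0,"claw": 1},
  {"dx": -0.35,"dy": 0.047,"dz": 0,"rx": 0,"ry": 0,"rz": 0,"claw": 1},
  {"dx": -0.35,"dy": 0.047,"dz": 0,"rx": 0,"ry": 0,"rz": 0,"claw": 1},
  {"dx": -0.35,"dy": 0.047,"dz": 0,"rx": 0,"ry": 0,"rz": 0,"claw": 1},
  {"dx": -0.35,"dy": 0.047,"dz": 0,"rx": 0,"ry": 0,"rz": 0,"claw": 1},
  {"dx": -0.35,"dy": 0.047,"dz": 0,"rx": 0,"ry": 0,"rz": 0,"claw": 1},
  {"dx": -0.35,"dy": 0.047,"dz": 0,"rx": 0,"ry": 0,"rz": 0,"claw": 1},
  {"dx": -0.35,"dy": 0.047,"dz": 0,"rx": 0,"ry": 0,"rz": 0,"claw": 1},
  {"dx": -0.35,"dy": 0.047,"dz": 0,"rx": 0,"ry": 0,"rz": 0,"claw": 1},
])

```text
time_s: 14.8
ee_pos: [0.5454, -0.1752, 0.181]
eef_rot: [3.14, 0.0, 1.416]
force: [0.6, 0.1, -0.8]
grip_width: 0.0101
grip_force: 40.0
```

Call:
step_arm([
  {"dx": 0,"dy": 0,"dz": 0.15,"rx": 0,"ry": 0,"rz": 0,"claw": 1},
  {"dx": 0,"dy": 0,"dz": 0.1,"rx": 0,"ry": 0,"rz": 0,"claw": 1},
  {"dx": 0,"dy": 0,"dz": 0,"rx": 0,"ry": 0,"rz": 0,"claw": 1},
])

```text
time_s: 15.1
ee_pos: [0.5451, -0.1731, 0.1538]
eef_rot: [-3.14, -0.001, 1.416]
force: [0.1, -0.3, 0.8]
grip_width: 0.0093
grip_force: 40.0
```

```bash
python3 - <<'E'
from h import *
to(.5439,-.1735,.155,81)
p=viewer.camera("side");W=cloud(p);np.savez('s7.npz',W=W,img=p['img'],R=p["R"],t=p["t"],k=[p["fx"],p["fy"],p["cx"],p["cy"]])
cv2.imwrite('pics/s7.png',cv2.resize(p['img'][160:230,250:320],None,fx=8,fy=8,interpolation=2)[...,::-1])
E
```

```text
at [ 0.5451 -0.1731  0.1538] rpy [-1.799e+02 -3.000e-02  8.112e+01] F [ 0.1 -0.3  0.8] w 0.0093 t 15.1
tool shift units total [-0.005 -0.011 -0.012] rows 1 each [-0.0053 -0.0111 -0.0121] rz 0.0013
```

View pics/s7.png

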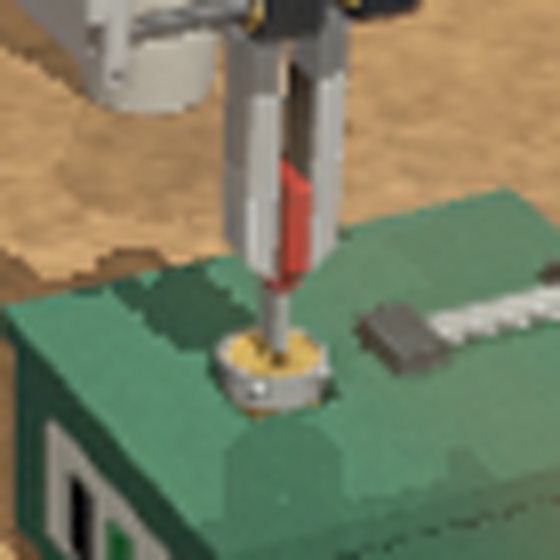

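The blade tip is just over the lock (tip about 275,345; collar centre about 271,357 in the 8x crop). I quantify the relative offset in this camera.

```bash
python3 - <<'E'
from h import *
d=np.load("s7.npz");W=d["W"];im=d["img"];R=d["R"];t=d["t"];fx,fy,cx,cy=d["k"]
P=np.array([.5451,-.1731,.1538]);a=np.radians(81.1)
ex=np.array([np.cos(a),np.sin(a),0]);ey=np.array([np.sin(a),-np.cos(a),0])
def T(m):
    q=W[m]-P; return q@ex*1000,q@ey*1000,W[m][:,2]*1000
hsv=cv2.cvtColor(im,cv2.COLOR_RGB2HSV).astype(int);H,S,V=hsv[...,0],hsv[...,1],hsv[...,2]
near=np.hypot(W[...,0]-P[0],W[...,1]-P[1])<.035;z=W[...,2]
pr=lambda n,m:print(n,m.sum(),*[np.percentile(v,[5,50,95]).round(1) for v in T(m)])
pr("red",near&((H<10)|(H>170))&(S>130)&(z>.13))
col=near&(z>.098)&(z<.106)&~((H>40)&(H<90)&(S>80))
pr("collarface",col)
x,y,_=T(col);c=cv2.minEnclosingCircle(np.stack([x,y],1).astype(np.float32));print("circle",c)
def px(X):
    c=R@X+t;return np.array([fx*c[0]/c[2]+cx,fy*c[1]/c[2]+cy])
crop=lambda X:((px(X)-[250,160]+.5)*8).round(0)
face=P*[1,1,0]+[0,0,.102]
print("pred face centre",crop(face),"tx+5",crop(face+.005*ex),"ty+5",crop(face+.005*ey))
tip=P*[1,1,0]+[0,0,.1044];print("tip",crop(tip),"head corner low front L/R",crop(P-[0,0,.0154]-.016*ex-.005*ey),crop(P-[0,0,.0154]-.016*ex+.005*ey),"top front",crop(P+[0,0,.0186]-.016*ex-.005*ey),crop(P+[0,0,.0186]-.016*ex+.005*ey))
g=cv2.resize(im[196:216,262:302],None,fx=18,fy=18,interpolation=cv2.INTER_CUBIC);cv2.imwrite("pics/s7b.png",g[...,::-1])
E
```

```text
red 48 [-17.8 -14.1  -5.6] [-4.7 -1.7  2.7] [133.9 158.6 171.2]
collarface 65 [-18.2  -4.3  12.5] [-14.7   0.6  14.8] [ 98.3  99.8 102.6]
circle ((-2.011418581008911, 0.43042218685150146), 19.647687911987305)
pred face centre [272. 348.] tx+5 [264. 341.] ty+5 [285. 345.]
tip [272. 342.] head corner low front L/R [285. 280.] [312. 274.] top front [289. 189.] [316. 183.]
```

View pics/s7b.png

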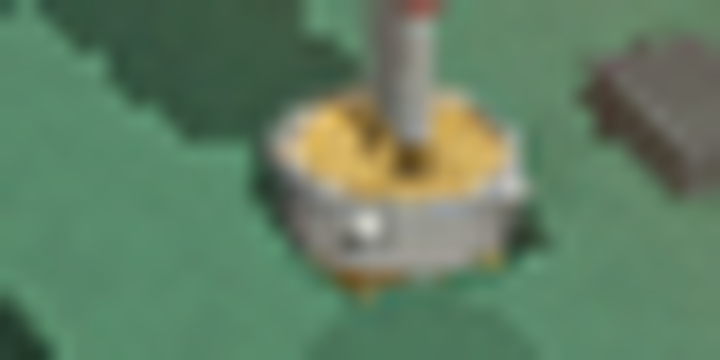

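Key and collar centre share the same image column. The force-based centre is about 1 mm toward −x, so I shift 0.8 mm that way and go down in small steps.

Call:
step_arm([
  {"dx": 0,"dy": -0.008,"dz": 0.02,"rx": 0,"ry": 0,"rz": 0,"claw": 1},
  {"dx": 0,"dy": 0,"dz": 0.01,"rx": 0,"ry": 0,"rz": 0,"claw": 1},
  {"dx": 0,"dy": 0,"dz": 0,"rx": 0,"ry": 0,"rz": 0,"claw": 1},
])

```text
time_s: 15.45
ee_pos: [0.5449, -0.1733, 0.1517]
eef_rot: [3.141, 0.0, 1.416]
force: [0.3, 0.5, -0.4]
grip_width: 0.0099
grip_force: 40.0
```

Call:
step_arm([
  {"dx": 0,"dy": 0,"dz": 0.01,"rx": 0,"ry": 0,"rz": 0,"claw": 1},
  {"dx": 0,"dy": 0,"dz": 0,"rx": 0,"ry": 0,"rz": 0,"claw": 1},
])

```text
time_s: 15.65
ee_pos: [0.5448, -0.1735, 0.1504]
eef_rot: [3.142, -0.0, 1.416]
force: [-1.3, 0.2, -0.1]
grip_width: 0.0099
grip_force: 40.0
```

Call:
step_arm([
  {"dx": 0,"dy": 0,"dz": 0.01,"rx": 0,"ry": 0,"rz": 0,"claw": 1},
  {"dx": 0,"dy": 0,"dz": 0,"rx": 0,"ry": 0,"rz": 0,"claw": 1},
])

```text
time_s: 15.85
ee_pos: [0.5447, -0.1735, 0.1493]
eef_rot: [-3.141, -0.0, 1.416]
force: [-0.5, -0.3, -0.4]
grip_width: 0.0096
grip_force: 40.0
```

Call:
step_arm([
  {"dx": 0,"dy": -0.004,"dz": 0.01,"rx": 0,"ry": 0,"rz": 0,"claw": 1},
  {"dx": 0,"dy": 0,"dz": 0.01,"rx": 0,"ry": 0,"rz": 0,"claw": 1},
  {"dx": 0,"dy": 0,"dz": 0,"rx": 0,"ry": 0,"rz": 0,"claw": 1},
])

```text
time_s: 16.15
ee_pos: [0.5443, -0.1735, 0.1473]
eef_rot: [-3.141, -0.0, 1.416]
force: [0.3, -0.0, -0.6]
grip_width: 0.0095
grip_force: 40.0
```

Call:
step_arm([
  {"dx": 0,"dy": 0,"dz": 0.01,"rx": 0,"ry": 0,"rz": 0,"claw": 1},
  {"dx": 0,"dy": 0,"dz": 0.01,"rx": 0,"ry": 0,"rz": 0,"claw": 1},
  {"dx": 0,"dy": 0,"dz": 0,"rx": 0,"ry": 0,"rz": 0,"claw": 1},
])

```text
time_s: 16.45
ee_pos: [0.5443, -0.1735, 0.1453]
eef_rot: [-3.141, -0.0, 1.416]
force: [-0.4, 0.1, -1.4]
grip_width: 0.0096
grip_force: 40.0
```

Call:
step_arm([
  {"dx": 0,"dy": 0,"dz": 0.015,"rx": 0,"ry": 0,"rz": 0,"claw": 1},
  {"dx": 0,"dy": 0,"dz": 0.015,"rx": 0,"ry": 0,"rz": 0,"claw": 1},
  {"dx": 0,"dy": 0,"dz": 0,"rx": 0,"ry": 0,"rz": 0,"claw": 1},
])

```text
time_s: 16.75
ee_pos: [0.5443, -0.1735, 0.1422]
eef_rot: [-3.141, -0.0, 1.416]
force: [-0.6, -0.1, 0.7]
grip_width: 0.0095
grip_force: 40.0
```

Call:
step_arm([
  {"dx": 0,"dy": 0,"dz": 0.015,"rx": 0,"ry": 0,"rz": 0,"claw": 1},
  {"dx": 0,"dy": 0,"dz": 0.015,"rx": 0,"ry": 0,"rz": 0,"claw": 1},
  {"dx": 0,"dy": 0,"dz": 0,"rx": 0,"ry": 0,"rz": 0,"claw": 1},
])

```text
time_s: 17.05
ee_pos: [0.5442, -0.1735, 0.1392]
eef_rot: [-3.141, -0.0, 1.416]
force: [-1.9, 0.2, -0.6]
grip_width: 0.0093
grip_force: 40.0
```

Call:
step_arm([
  {"dx": 0,"dy": 0,"dz": 0.015,"rx": 0,"ry": 0,"rz": 0,"claw": 1},
  {"dx": 0,"dy": 0,"dz": 0.015,"rx": 0,"ry": 0,"rz": 0,"claw": 1},
  {"dx": 0,"dy": 0,"dz": 0,"rx": 0,"ry": 0,"rz": 0,"claw": 1},
])

```text
time_s: 17.35
ee_pos: [0.5442, -0.1735, 0.136]
eef_rot: [-3.141, -0.0, 1.416]
force: [-2.5, 0.3, -1.3]
grip_width: 0.0096
grip_force: 40.0
```

Call:
step_arm([
  {"dx": 0,"dy": -0.003,"dz": 0.015,"rx": 0,"ry": 0,"rz": 0,"claw": 1},
  {"dx": 0,"dy": 0,"dz": 0.015,"rx": 0,"ry": 0,"rz": 0,"claw": 1},
  {"dx": 0,"dy": 0,"dz": 0,"rx": 0,"ry": 0,"rz": 0,"claw": 1},
])

```text
time_s: 17.65
ee_pos: [0.5442, -0.1735, 0.1335]
eef_rot: [3.141, 0.0, 1.416]
force: [-2.1, 0.0, 0.8]
grip_width: 0.0096
grip_force: 40.0
```

Call:
step_arm([
  {"dx": 0,"dy": 0,"dz": 0.015,"rx": 0,"ry": 0,"rz": 0,"claw": 1},
  {"dx": 0,"dy": 0,"dz": 0.015,"rx": 0,"ry": 0,"rz": 0,"claw": 1},
  {"dx": 0,"dy": 0,"dz": 0,"rx": 0,"ry": 0,"rz": 0,"claw": 1},
])

```text
time_s: 17.95
ee_pos: [0.5448, -0.1737, 0.131]
eef_rot: [3.139, 0.0, 1.416]
force: [0.4, -0.4, 3.0]
grip_width: 0.0098
grip_force: 40.0
```

```bash
python3 - <<'E'
from h import *
to(.5439,-.1735,.1254,81)
p=viewer.camera("side")
cv2.imwrite('pics/s8.png',cv2.resize(p['img'][160:230,250:320],None,fx=8,fy=8,interpolation=2)[...,::-1])
E
```

```text
at [ 0.5448 -0.1737  0.131 ] rpy [1.7986e+02 2.0000e-02 8.1100e+01] F [ 0.4 -0.4  3. ] w 0.0098 t 17.95
tool shift units total [ 0.    -0.009  0.056] rows 1 each [ 0.0001 -0.0092  0.056 ] rz 0.0012
```

View pics/s8.png

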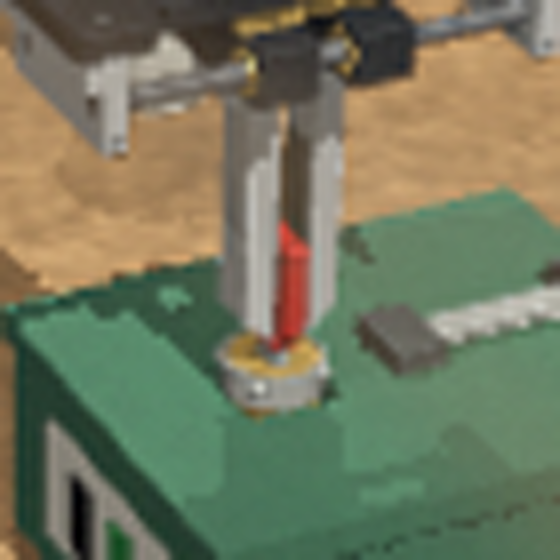

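The key is deep in the keyway with the shoulder about 5 mm above the face (272,350). I continue down.

Call:
step_arm([
  {"dx": 0,"dy": 0,"dz": 0.015,"rx": 0,"ry": 0,"rz": 0,"claw": 1},
  {"dx": 0,"dy": 0,"dz": 0.015,"rx": 0,"ry": 0,"rz": 0,"claw": 1},
  {"dx": 0,"dy": 0,"dz": 0,"rx": 0,"ry": 0,"rz": 0,"claw": 1},
])

```text
time_s: 18.3
ee_pos: [0.5444, -0.1735, 0.1272]
eef_rot: [3.141, 0.0, 1.415]
force: [4.7, -0.7, 0.8]
grip_width: 0.0094
grip_force: 40.0
```

Call:
step_arm([
  {"dx": 0,"dy": 0,"dz": 0.015,"rx": 0,"ry": 0,"rz": 0,"claw": 1},
  {"dx": 0,"dy": 0,"dz": 0.01,"rx": 0,"ry": 0,"rz": 0,"claw": 1},
  {"dx": 0,"dy": 0,"dz": 0,"rx": 0,"ry": 0,"rz": 0,"claw": 1},
])

```text
time_s: 18.6
ee_pos: [0.5442, -0.1735, 0.1248]
eef_rot: [3.141, -0.0, 1.416]
force: [5.9, -1.8, -0.6]
grip_width: 0.0098
grip_force: 40.0
```

Call:
step_arm([
  {"dx": 0,"dy": 0.004,"dz": 0.01,"rx": 0,"ry": 0,"rz": 0,"claw": 1},
  {"dx": 0,"dy": 0,"dz": 0,"rx": 0,"ry": 0,"rz": 0,"claw": 1},
  {"dx": 0,"dy": 0,"dz": 0,"rx": 0,"ry": 0,"rz": 0,"claw": 1},
])

```text
time_s: 18.9
ee_pos: [0.5444, -0.1735, 0.1246]
eef_rot: [-3.141, 0.0, 1.416]
force: [-1.1, 1.1, 10.8]
grip_width: 0.0095
grip_force: 40.0
```

Call:
step_arm([
  {"dx": 0,"dy": 0.002,"dz": 0.01,"rx": 0,"ry": 0,"rz": 0,"claw": 1},
  {"dx": 0,"dy": 0,"dz": 0,"rx": 0,"ry": 0,"rz": 0,"claw": 1},
  {"dx": 0,"dy": 0,"dz": 0,"rx": 0,"ry": 0,"rz": 0,"claw": 1},
])

```text
time_s: 19.2
ee_pos: [0.5445, -0.1736, 0.1244]
eef_rot: [-3.142, 0.0, 1.416]
force: [-5.6, 1.8, 19.9]
grip_width: 0.0099
grip_force: 40.0
```

The hard stop at TCP z≈0.1245 matches the expected home of 0.1254. I ease the push and start the clockwise turn.

Call:
step_arm([
  {"dx": 0,"dy": -0.004,"dz": -0.008,"rx": 0,"ry": 0,"rz": 0,"claw": 1},
  {"dx": 0,"dy": 0,"dz": 0,"rx": 0,"ry": 0,"rz": 0.05,"claw": 1},
  {"dx": 0,"dy": 0,"dz": 0,"rx": 0,"ry": 0,"rz": 0.05,"claw": 1},
  {"dx": 0,"dy": 0,"dz": 0,"rx": 0,"ry": 0,"rz": 0.05,"claw": 1},
  {"dx": 0,"dy": 0,"dz": 0,"rx": 0,"ry": 0,"rz": 0.05,"claw": 1},
  {"dx": 0,"dy": 0,"dz": 0,"rx": 0,"ry": 0,"rz": 0.05,"claw": 1},
  {"dx": 0,"dy": 0,"dz": 0,"rx": 0,"ry": 0,"rz": 0,"claw": 1},
], grip_force=55)

```text
time_s: 19.9
ee_pos: [0.5442, -0.1734, 0.1246]
eef_rot: [3.142, 0.0, 1.02]
force: [-0.7, 1.3, 12.1]
grip_width: 0.0096
grip_force: 55.0
```

```bash
python3 - <<'E'
from h import *
to(.5444,-.1735,.1246,-13.4); print(telemetry.get_obs()["moment"].round(3))
E
```

```text
at [ 0.5442 -0.1734  0.1246] rpy [180.     0.    58.45] F [-0.7  1.3 12.1] w 0.0096 t 19.9
tool shift units total [ 0.     0.002 -0.   ] rows 1 each [ 0.0002  0.002  -0.0004] rz 0.7983
[0.207 0.253 0.021]
```

Call:
step_arm([
  {"dx": 0,"dy": 0,"dz": 0,"rx": 0,"ry": 0,"rz": 0.05,"claw": 1},
  {"dx": 0,"dy": 0,"dz": 0,"rx": 0,"ry": 0,"rz": 0.05,"claw": 1},
  {"dx": 0,"dy": 0,"dz": 0,"rx": 0,"ry": 0,"rz": 0.05,"claw": 1},
  {"dx": 0,"dy": 0,"dz": 0,"rx": 0,"ry": 0,"rz": 0.05,"claw": 1},
  {"dx": 0,"dy": 0,"dz": 0,"rx": 0,"ry": 0,"rz": 0.05,"claw": 1},
  {"dx": 0,"dy": 0,"dz": 0,"rx": 0,"ry": 0,"rz": 0.05,"claw": 1},
  {"dx": 0,"dy": 0,"dz": 0,"rx": 0,"ry": 0,"rz": 0.05,"claw": 1},
  {"dx": 0,"dy": 0,"dz": 0,"rx": 0,"ry": 0,"rz": 0.05,"claw": 1},
  {"dx": 0,"dy": 0,"dz": 0,"rx": 0,"ry": 0,"rz": 0,"claw": 1},
])

```text
time_s: 20.8
ee_pos: [0.5441, -0.1732, 0.1246]
eef_rot: [-3.141, 0.0, 0.392]
force: [-2.3, 2.9, 13.1]
grip_width: 0.0098
grip_force: 55.0
```

```bash
python3 - <<'E'
from h import *
to(.5444,-.1735,.1246,-13.4); print(telemetry.get_obs()["moment"].round(3))
E
```

```text
at [ 0.5441 -0.1732  0.1246] rpy [-1.7997e+02  2.0000e-02  2.2460e+01] F [-2.3  2.9 13.1] w 0.0098 t 20.8
tool shift units total [ 0.002  0.004 -0.   ] rows 1 each [ 0.0019  0.004  -0.0004] rz 0.3984
[0.474 0.596 0.075]
```

Call:
step_arm([
  {"dx": 0,"dy": 0,"dz": 0,"rx": 0,"ry": 0,"rz": 0.05,"claw": 1},
  {"dx": 0,"dy": 0,"dz": 0,"rx": 0,"ry": 0,"rz": 0.05,"claw": 1},
  {"dx": 0,"dy": 0,"dz": 0,"rx": 0,"ry": 0,"rz": 0.05,"claw": 1},
  {"dx": 0,"dy": 0,"dz": 0,"rx": 0,"ry": 0,"rz": 0.05,"claw": 1},
  {"dx": 0,"dy": 0,"dz": 0,"rx": 0,"ry": 0,"rz": 0.05,"claw": 1},
  {"dx": 0,"dy": 0,"dz": 0,"rx": 0,"ry": 0,"rz": 0.05,"claw": 1},
  {"dx": 0,"dy": 0,"dz": 0,"rx": 0,"ry": 0,"rz": 0.05,"claw": 1},
  {"dx": 0,"dy": 0,"dz": 0,"rx": 0,"ry": 0,"rz": 0.03,"claw": 1},
  {"dx": 0,"dy": 0,"dz": 0,"rx": 0,"ry": 0,"rz": 0,"claw": 1},
  {"dx": 0,"dy": 0,"dz": 0,"rx": 0,"ry": 0,"rz": 0,"claw": 1},
])

```text
time_s: 21.8
ee_pos: [0.5441, -0.1727, 0.1246]
eef_rot: [-3.141, 0.001, -0.202]
force: [-2.8, 5.8, 14.7]
grip_width: 0.0098
grip_force: 55.0
```

```bash
python3 - <<'E'
from h import *
to(.5444,-.1735,.1246,-13.4); print(telemetry.get_obs()["moment"].round(3))
E
```

```text
at [ 0.5441 -0.1727  0.1246] rpy [-1.7994e+02  5.0000e-02 -1.1580e+01] F [-2.8  5.8 14.7] w 0.0098 t 21.8
tool shift units total [ 0.005  0.007 -0.   ] rows 1 each [ 0.0047  0.0071 -0.0005] rz 0.0202
[1.307 0.647 0.162]
```

Call:
step_arm([
  {"dx": 0,"dy": 0,"dz": 0,"rx": 0,"ry": 0,"rz": 0.025,"claw": 1},
  {"dx": 0,"dy": 0,"dz": 0,"rx": 0,"ry": 0,"rz": 0,"claw": 1},
  {"dx": 0,"dy": 0,"dz": 0,"rx": 0,"ry": 0,"rz": 0,"claw": 1},
])

```text
time_s: 22.1
ee_pos: [0.5441, -0.1727, 0.1246]
eef_rot: [-3.14, 0.001, -0.241]
force: [-2.4, 6.7, 14.1]
grip_width: 0.0098
grip_force: 55.0
```

```bash
python3 - <<'E'
from h import *
to(.5444,-.1735,.1246,-13.4); print(telemetry.get_obs()["moment"].round(3))
p=viewer.camera("side")
cv2.imwrite('pics/s9.png',cv2.resize(p['img'][140:240,240:340],None,fx=6,fy=6,interpolation=2)[...,::-1])
E
```

```text
at [ 0.5441 -0.1727  0.1246] rpy [-1.7994e+02  5.0000e-02 -1.3830e+01] F [-2.4  6.7 14.1] w 0.0098 t 22.1
tool shift units total [ 0.005  0.008 -0.   ] rows 1 each [ 0.0049  0.0075 -0.0005] rz -0.0047
[1.374 0.629 0.093]
```

View pics/s9.png

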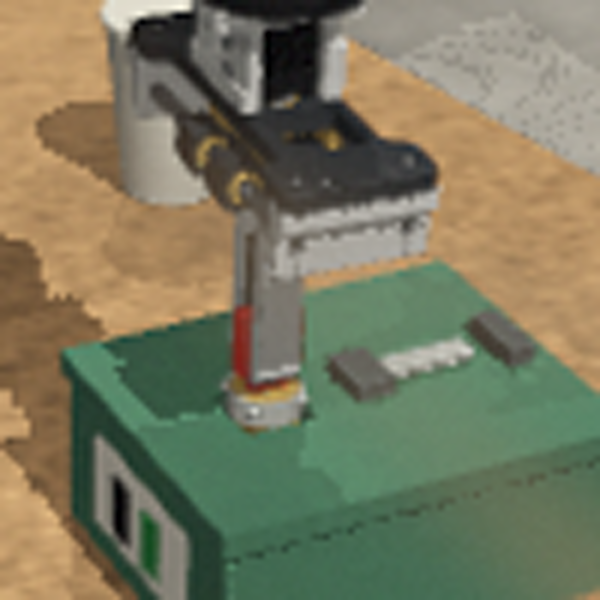

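The gap between the bolt's rod (end about 470,350) and the far bracket (505,335) shows it drawn back. I add a small further turn to make sure the plug is at its stop.

Call:
step_arm([
  {"dx": 0,"dy": 0,"dz": 0,"rx": 0,"ry": 0,"rz": 0.02,"claw": 1},
  {"dx": 0,"dy": 0,"dz": 0,"rx": 0,"ry": 0,"rz": 0,"claw": 1},
  {"dx": 0,"dy": 0,"dz": 0,"rx": 0,"ry": 0,"rz": 0,"claw": 1},
])

```text
time_s: 22.45
ee_pos: [0.5441, -0.1727, 0.1245]
eef_rot: [-3.14, 0.001, -0.273]
force: [-2.5, 6.6, 13.3]
grip_width: 0.0096
grip_force: 55.0
```

```bash
python3 - <<'E'
from h import *
to(.5444,-.1735,.1246,-13.4)
for i in range(3):
    print(telemetry.get_obs()["moment"].round(3)); viewer.camera("side")
E
```

```text
at [ 0.5441 -0.1727  0.1245] rpy [-1.7994e+02  5.0000e-02 -1.5620e+01] F [-2.5  6.6 13.3] w 0.0096 t 22.45
tool shift units total [ 0.005  0.007 -0.001] rows 1 each [ 0.0052  0.0074 -0.0008] rz -0.0247
[1.412 0.574 0.127]
[1.409 0.57  0.121]
[1.366 0.593 0.136]
```

Call:
step_arm([
  {"dx": 0,"dy": 0,"dz": 0,"rx": 0,"ry": 0,"rz": 0.02,"claw": 1},
  {"dx": 0,"dy": 0,"dz": 0,"rx": 0,"ry": 0,"rz": 0,"claw": 1},
  {"dx": 0,"dy": 0,"dz": 0,"rx": 0,"ry": 0,"rz": 0,"claw": 1},
])

```text
time_s: 22.9
ee_pos: [0.5442, -0.1726, 0.1245]
eef_rot: [-3.14, 0.001, -0.304]
force: [-2.0, 6.6, 14.4]
grip_width: 0.0097
grip_force: 55.0
```

```bash
python3 - <<'E'
from h import *
to(.5444,-.1735,.1246,-13.4)
for i in range(4):
    print(telemetry.get_obs()["moment"].round(3)); viewer.camera("side")
E
```

```text
at [ 0.5442 -0.1726  0.1245] rpy [-1.7993e+02  5.0000e-02 -1.7420e+01] F [-2.   6.6 14.4] w 0.0097 t 22.9
tool shift units total [ 0.005  0.008 -0.001] rows 1 each [ 0.005   0.0078 -0.0006] rz -0.0446
[1.459 0.533 0.184]
[1.437 0.509 0.196]
[1.382 0.511 0.152]
[1.397 0.484 0.136]
```

The moment now exceeds the spring's 0.13 N m, so the plug is at its stop and the key is held home with about 14 N. I hand in.

```bash
python3 -c "
from station import hand_in
print(hand_in())"
```

```text
the job is handed in; nothing more can be done
None
```

The job is handed in: the cap stands skirt-down on the table, and the red key is home in the lock, turned about 1.7 rad clockwise and still gripped at 23 s; I didn't check the bystanders at the end, and the hand-in gave no verdict.

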